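Centre a panel in its floater frame by feel, then weight it down

ROBOT

A 6-joint arm with a two-finger parallel gripper is mounted at the origin on the work surface. World frame = base frame: x ahead of the robot, y to its left, z up, the work surface at z = 0. Lengths are in m, angles in rad, forces in N, time in s.
With the tool pointing down it reaches from about 0.35 to 0.875 m from the base axis. Payload 4.2 kg.
Tool frame: the origin (TCP) lies midway between the tips of the shut fingers; the grasp point (between the pads) lies 19 mm behind it (grasp_offset is the distance from the TCP to the grasp point, in m); z points along the fingers, y is the line along which they close (so a half turn about z gives the same grasp; the last joint's range is limited). The gripper opens to 85 mm and grips with 20 to 120 N. Pads are 22 mm wide; open, the fingers measure 114 mm over their backs; the gripper's body (76 mm by 85 mm) begins 54 mm behind the grasp point. The pads swing forward as they close: fully open they stand 13 mm farther back than shut.
Start: joints at [1.494, 0.385, 0.008, 0, -1.194, -0.259], TCP at [0.206, 0.59, 0.231] pointing down, gripper open.
Joint ranges: [-3.14, 3.14], [-1.21, 2.06], [-1.07, 1.41], [-3.16, 2.05], [-2.99, -0.16], [-3.1, 3.1]. Speed limits (rad/s): [2.79, 2.79, 3.14, 3.14, 3.14, 3.14].

INTERFACE

Orientations are given as [roll, pitch, yaw] about the fixed x, y, z axes, in that order (R = Rz(yaw) Ry(pitch) Rx(roll)).
In Python, from station import sense, get_image, camera_model, job_done, grasp_offset gives the robot as it stands.
- The arm moves only by the tool play_rows, never from a script. Its argument "series" is a list that holds one entry, the list of rows, each a list of 4 numbers: the shift along the tool's x, y, z scaled (see below), then the turn about the tool's z scaled (see below). In form: [[[x, y, z, turn], ...]]. A call has 1 to 20 rows; each row shifts and turns the commanded pose from where the row before left it, along the tool's axes as they then stand; what a row does not reach is not made up. The controller multiplies each number of a shift by 30 mm and each number of a turn by 5 degrees. A row lasts 1/10 s, in which the tool goes at most 50 mm and 8.59 degrees, less where a joint would pass 70% of its speed; a pose out of reach is approached as far as the arm can. A call with a number of a shift or a turn outside -1 to 1 is refused whole. A call with a gripper value outside its range is refused whole. "fingers" is the opening, from -1 (shut) to 1 (fully open), so that 0 is half open, set as the call begins (left out, the last holds). The fingers move at their own pace and stop on an object; "newtons" is the grip in N (left out, the last holds). Time passes only in rows, so rows that do not move let the fingers close. It gives the time, the measured TCP pose, the force, the opening and the grip force at its end, in the units of the state.
- sense(): the state, without advancing time (a new reading comes with each control period).
- get_image(name): name is "scene" or "side" or "wrist"; returns the picture (384x512x3 uint8, blue, green, red); there is no depth.
- camera_model(name): a dict with "camera_matrix" (3x3 intrinsics, pixels), "k1" (the pictures are not rectified: a ray, as slopes to the right and down, at radius r is drawn at 1 + k1 r^2 times it, then the intrinsics apply), "origin" and "rotation" of the camera in the world; the wrist camera has in their place "hand_eye" (4x4, takes a point from camera to tool coordinates, whose origin is the TCP and whose axes are the flange's). Camera axes: x right, y up, looking along -z (the intrinsics and any distortion apply to the point x, -y, -z); pixel columns grow to the right and rows downward; lengths in m; the calibration is good to about 2 mm. A picture is of the moment at which its call begins: read the wrist's pose just before it. camera_model takes no time and is no camera call.
- job_done(): hands the job in; it is judged then, once.
The state is a dict: "time": time; "joint_pos": joint angles; "joint_vel": joint speeds; "joint_efforts": joint torques, N m; "ee_pos": TCP position; "orientation": TCP orientation; "force": force on the tool from outside, world axes, zero at the start; "ft_torque": the same for the moment, N m; "finger_gap": finger opening in m; "finger_force": force on a finger pad.
Only numpy, scipy, OpenCV 4.12 (cv2) and the standard library are available. Lean on these libraries where they do the work, as an engineer would, in place of code of your own. Each camera call takes 0.05 s, during which the arm holds its last target. There are 200 camera calls.

TASK

Centre the painted panel in its floater frame by feel: tap it lightly with the fingers until it just bears on the frame at the right-hand end and then, from the other side, at the left-hand end, likewise at the far side and then at the near side, and bring it to the middle of its play both ways, square and with the same gap all round; never jam it hard against the frame. Once it is centred and let go, set the steel weight with the red knob softly on the felt pad in the middle of the panel to hold it while the adhesive cures, and leave everything else on the bench alone.

Things in the scene. Friction and masses are not known exactly. Their poses are not given: they have to be found in the camera images.
- frame: Dark wood floater frame, fixed, flat on a green cutting mat (220 x 270 x 3 mm). Origin: centre of the frame at bench level; z up, x along the short side (far side +x), y along the long side (left end +y; seen from the robot). Inside 166 (x) by 216 mm (y); walls 10 mm thick, tops 30 mm above the bench; red ticks mark mid-walls. Hard: force rises steeply when the panel meets a wall.
- backing: Plywood backing board, fixed, filling the floor inside the frame, 166 x 216 x 6 mm, its top 9 mm above the bench; the panel slides on it with a steady drag of about 1.5 to 6 N as felt at the fingers; a wall adds to that. Origin: centre of its underside.
- panel: Loose painted wooden panel in the frame, 150 (x) by 200 (y) by 40 mm, 0.5 to 0.85 kg, too wide to grip; origin: centre of underside. Face 49 mm above the bench, so the upper 19 mm stand proud of the frame: push there. Centred, it leaves an 8 mm gap all round; it starts off to the near left, a little turned. It bruises if fingers push over 20 N or it bears on a wall over 15 N; 2 N is a firm touch.
- pad (a point): Centre of the top of the grey felt pad, a disc of 68 mm diameter and 2 mm high fixed in the middle of the panel's face; 51 mm above the bench.
- weight: Loose round steel weight, 0.6 to 0.9 kg, 56 mm diameter, 35 mm high, grey felt sole, with a round red knob on top to grip: 24 mm diameter, from 38 to 66 mm above the sole. Origin: centre of its underside. The panel is marked if the weight bears on it with more than 30 N.
- brass_weight: Bystander: square brass weight 50 x 50 x 36 mm with a thin post, loose, to be left alone. It and the steel weight may be on either side. Origin: centre of its underside.
- glue: Bystander: yellow glue bottle, 60 mm diameter, 150 mm high. Origin: centre of its underside.
- tape: Bystander: roll of brown tape lying flat, 90 mm diameter, 48 mm high. Origin: centre of its underside.
- corner_gold: Bystander: gold moulding corner sample, L of two 100 mm legs, 30 mm high. Origin: the corner of the L, underside.
- corner_black: Bystander: black moulding corner sample, L of two 100 mm legs, 30 mm high. Origin: the corner of the L, underside.
- straightedge: Bystander: steel straightedge 500 x 50 x 6 mm lying along the far edge of the bench. Origin: centre of its underside.
- brushes: Bystander: white pot with brushes, 90 mm diameter, about 250 mm high. Origin: centre of its underside.
- screwdriver: Bystander: screwdriver lying near the robot on its right. Origin: middle, underside.
Mind the look-alikes: they are no part of the job. Of the things that look like the weight, take the one that is farthest to the robot's right at the start.

How it is judged:
On the way, in this order (a step that is already met when the one before it is completed fails the run):
1. the panel bears on the wall at the right-hand end with at least 1.5 N (contact force between panel and frame above 1.5 N and y of panel in the frame of frame below -0.006 m).
2. then on the wall at the left-hand end with at least 1.5 N (contact force between panel and frame above 1.5 N and y of panel in the frame of frame above 0.006 m).
3. then on the wall at the far side with at least 1.5 N (contact force between panel and frame above 1.5 N and x of panel in the frame of frame above 0.006 m).
4. then on the wall at the near side with at least 1.5 N (contact force between panel and frame above 1.5 N and x of panel in the frame of frame below -0.006 m).
5. the panel is centred in the frame and square to it (within 1.5 mm each way and 0.015 rad), the fingers off it and the weight not yet on it (x of panel in the frame of frame between -0.0015 and 0.0015 m and y of panel in the frame of frame between -0.0015 and 0.0015 m and angle between the x axis of panel and the x axis of frame, either way round below 0.015 rad and contact force between each of the fingers, weight and panel below 0.05 N), for 0.2 s.
At the end, for the whole second after the job is handed in: The panel rests in the frame with its centre within 1.5 mm of the frame's centre along both sides and square within 0.015 rad; the steel weight stands upright and at rest on the felt pad, its centre within 12 mm of the pad's, let go (x of panel in the frame of frame between -0.0015 and 0.0015 m and y of panel in the frame of frame between -0.0015 and 0.0015 m and angle between the x axis of panel and the x axis of frame, either way round below 0.015 rad and horizontal distance between weight and pad below 0.012 m and angle between weight's own z axis and vertical below 0.05 rad and z of weight in the frame of pad between -0.002 and 0.002 m and contact force between weight and panel above 3 N and linear speed of each of weight, panel below 0.01 m/s); the robot touches nothing.
It fails at once if the fingers push the panel with more than 20 N (contact force between the fingers and panel above 20 N).
It fails at once if the panel is pressed against the frame with more than 15 N (contact force between panel and frame above 15 N).
It fails at once if the weight bears on the panel with more than 30 N (contact force between weight and panel above 30 N).
It fails at once if a bystander is moved by more than 15 mm (distance of any of brass_weight, glue, tape, corner_gold, corner_black, straightedge, brushes, screwdriver from where it was at the start of the episode above 0.015 m).
It also fails if it takes over 72 s, if anything falls off the work surface, if the arm or the gripper's body presses on something with over 40 N, if the wrist force passes 120 N, or if a joint passes its speed limit or range.

## Working session

There is one attempt and no reset: what is moved stays moved. The work goes in short steps, Python scripts to look and compute and a tool call to move; the robot and the scene stay as the last step left them, time stands still between calls to the robot, and variables do not carry over. Pictures are saved under pics/ and viewed, at most 10 in all, crops included, and the job is handed in when it is done.

Besides the shell and the picture viewer there is one more tool, called after "Call:" as name(argument=value, ...), one argument or row to a line, values as JSON. play_rows: Moves the arm, as the interface text tells. Its arguments: {"type":"object","properties":{"series":{"type":"array"},"fingers":{"type":"number"},"newtons":{"type":"number"}},"required":["series"]}

```bash
mkdir -p pics; ls; python3 - <<'E'
from station import *
import cv2,numpy as np
print(sense()); print(grasp_offset if not callable(grasp_offset) else grasp_offset())
for n in("scene","side","wrist"):
    print(n,camera_model(n))
a=get_image("scene");b=get_image("side")
cv2.imwrite("pics/scene0.png",a);cv2.imwrite("pics/side0.png",b)
E
```

```text
pics
{'time': 0.0, 'joint_pos': array([ 1.49361709e+00,  3.85579413e-01,  6.60890188e-03, -4.88382890e-04,
       -1.19398500e+00, -2.58589173e-01]), 'joint_vel': array([-0.00172021, -0.00063198, -0.00069935,  0.00203131,  0.00023219,
       -0.00172353]), 'joint_efforts': array([ 6.64131244e-05, -3.92283404e+01,  1.88393658e+01,  4.18615535e+00,
       -4.76354515e-03,  4.66448554e-06]), 'ee_pos': array([0.20573301, 0.58954906, 0.23020273]), 'orientation': array([ 3.13938919e+00, -1.13506141e-04, -3.35948479e-01]), 'force': array([-0.76076993, -0.04248734,  0.53834461]), 'ft_torque': array([0.00578052, 0.00679045, 0.0500346 ]), 'finger_force': 0.0, 'finger_gap': 0.08537689011711784}
0.0187
scene {'camera_matrix': array([[378.53504952,   0.        , 258.5640423 ],
       [  0.        , 378.53504952, 188.5589006 ],
       [  0.        ,   0.        ,   1.        ]]), 'k1': -0.11715460708532587, 'origin': array([ 1.34586002, -0.25424155,  0.83413853]), 'rotation': array([ 0.82272868, -0.0139717 ,  1.26769615])}
side {'camera_matrix': array([[356.43472009,   0.        , 253.75912979],
       [  0.        , 356.43472009, 199.34195446],
       [  0.        ,   0.        ,   1.        ]]), 'k1': 0.028920589283090783, 'origin': array([ 0.07845327, -0.9153049 ,  0.68478244]), 'rotation': array([ 1.01837227,  0.00889459, -0.49315939])}
wrist {'camera_matrix': array([[265.57624865,   0.        , 254.88171826],
       [  0.        , 265.57624865, 190.10482629],
       [  0.        ,   0.        ,   1.        ]]), 'k1': -0.006107579614684752, 'hand_eye': array([[ 4.95389101e-04,  9.49972017e-01,  3.12334632e-01,
         8.07461133e-02],
       [ 9.99999873e-01, -4.40472968e-04, -2.46376919e-04,
        -7.03080383e-04],
       [-9.64762159e-05,  3.12334714e-01, -9.49972114e-01,
        -1.43350787e-01],
       [ 0.00000000e+00,  0.00000000e+00,  0.00000000e+00,
         1.00000000e+00]])}
```

View pics/scene0.png

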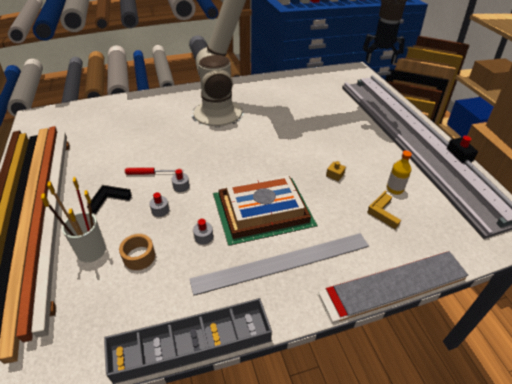

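View pics/side0.png

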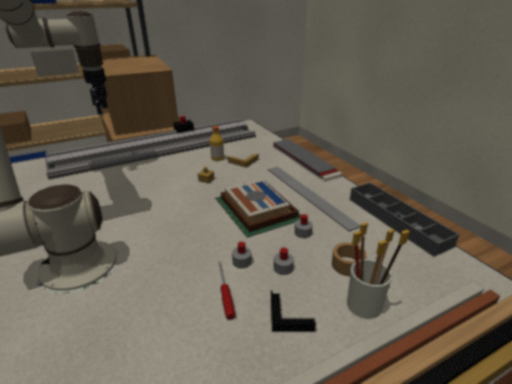

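The scene view shows three red-knobbed weights at (180,178), (159,203) and (203,230), the panel at (265,200), and the brass weight at (336,171). The side view shows the knobs at (241,247), (283,253) and (304,218). I'll locate the weights and the frame next.

```bash
cat > h.py <<'E'
from station import *
import cv2,numpy as np
from scipy.spatial.transform import Rotation as R
def eul(r): return R.from_euler('xyz',r).as_matrix()
def cam(n,s=None):
    m=camera_model(n)
    if n!='wrist': return m,np.array(m['origin']),eul(m['rotation'])
    s=s or sense(); Rt=eul(s['orientation']); H=m['hand_eye']
    return m,Rt@H[:3,3]+s['ee_pos'],Rt@H[:3,:3]
def rays(c,uv):
    m,o,Rc=c; K=m['camera_matrix']
    uv=np.atleast_2d(np.array(uv,float))
    p=cv2.undistortPoints(uv[:,None],K,np.array([m['k1'],0,0,0]))[:,0]
    return np.c_[p[:,0],-p[:,1],-np.ones(len(p))]@Rc.T
def plane(c,uv,z):
    d=rays(c,uv); return c[1]+d*((z-c[1][2])/d[:,2])[:,None]
def proj(c,P):
    m,o,Rc=c; q=(np.atleast_2d(P)-o)@Rc; K=m['camera_matrix']
    x=q[:,0]/-q[:,2];y=-q[:,1]/-q[:,2];f=1+m['k1']*(x*x+y*y)
    return np.c_[K[0,0]*x*f+K[0,2],K[1,1]*y*f+K[1,2]]
def hsv(im): return cv2.cvtColor(im,cv2.COLOR_BGR2HSV)
def red(im):
    h=hsv(im); return (((h[...,0]<6)|(h[...,0]>174))&(h[...,1]>170)&(h[...,2]>90)).astype(np.uint8)
def green(im):
    h=hsv(im); return cv2.inRange(h,(50,90,30),(90,255,255))
def blobs(mk,amin=20):
    n,l,s,c=cv2.connectedComponentsWithStats(mk); return [(c[i].round(1),s[i]) for i in range(1,n) if s[i][4]>=amin]
E
python3 - <<'E'
from h import *
for n,f in(("scene","pics/scene0.png"),("side","pics/side0.png")):
    im=cv2.imread(f);c=cam(n)
    for p,s in blobs(red(im)): print(n,p,s,plane(c,p,.052).round(3))
    m=green(im);b=sorted(blobs(m),key=lambda t:-t[1][4])[:1]
    cn=max(cv2.findContours(m,0,2)[0],key=cv2.contourArea)
    r=cv2.convexHull(cn);ap=cv2.approxPolyDP(r,6,True)[:,0]
    P=plane(c,ap,.003);print(ap.tolist(),P.round(3).tolist(),P.mean(0))
im=cv2.imread("pics/scene0.png")[150:270,110:350]
cv2.imwrite("pics/crop1.png",cv2.resize(im,(800,400),interpolation=cv2.INTER_CUBIC))
E
```

```text
scene [466.7 138. ] [463 136   8   5  34] [[0.5   0.846 0.052]]
scene [139.4 170. ] [125 168  29   6 139] [[ 0.351 -0.335  0.052]]
scene [178.3 171.5] [176 170   6   4  22] [[ 0.395 -0.214  0.052]]
scene [156.4 195.2] [154 193   6   6  28] [[ 0.486 -0.294  0.052]]
scene [201.3 221.7] [198 219   7   7  37] [[ 0.629 -0.185  0.052]]
scene [336.4 301.2] [327 287  20  29 226] [[0.965 0.067 0.052]]
[[214, 194], [292, 230], [229, 244]] [[0.478, -0.119, 0.003], [0.69, 0.064, 0.003], [0.688, -0.123, 0.003]] [ 0.61904836 -0.05920243  0.003     ]
side [283.5 250.5] [281 249   6   4  20] [[ 0.504 -0.283  0.052]]
side [227.  300.1] [222 285  12  30 218] [[ 0.295 -0.37   0.052]]
[[296, 218], [249, 235], [243, 230]] [[0.664, -0.112, 0.003], [0.483, -0.119, 0.003], [0.478, -0.086, 0.003]] [ 0.54166027 -0.10559682  0.003     ]
```

View pics/crop1.png

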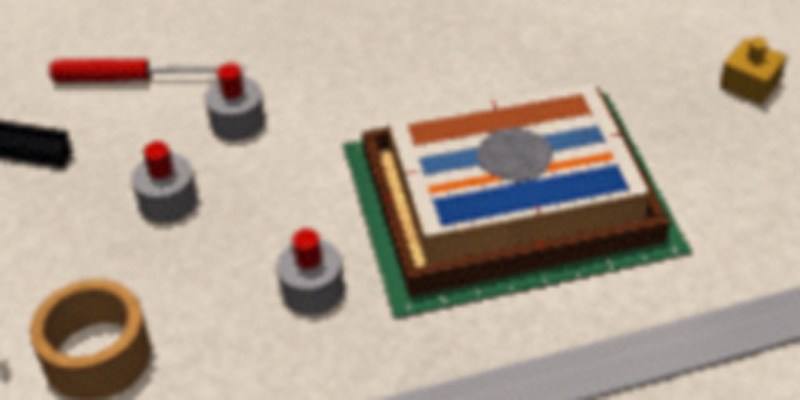

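The candidates are the knobs at (180,178) with y≈-0.21, (159,203) with y≈-0.29, and (203,230) with y≈-0.19. The crop confirms that the grey round weight at (159,203) is farthest to the robot's right, so that is the one to take. Next I'll move above the frame for a wrist view.

Call:
play_rows(
  series=[
    [[0.94,0.8,-0.2,0],[0.94,0.8,-0.2,0],[0.94,0.8,-0.2,0],[0.94,0.8,-0.2,0],[0.94,0.8,-0.2,0],[0.94,0.8,-0.2,0],[0.94,0.8,-0.2,0],[0.94,0.8,-0.2,0],[0.94,0.8,-0.2,0],[0.94,0.8,-0.2,0],[0.94,0.8,-0.2,0],[0.94,0.8,-0.2,0],[0.94,0.8,-0.2,0],[0.94,0.8,-0.2,0],[0.94,0.8,-0.2,0],[0.94,0.8,-0.2,0],[0.94,0.8,-0.2,0],[0.94,0.8,-0.2,0],[0.94,0.8,-0.2,0],[0.94,0.8,-0.2,0]],
  ],
)

```text
time: 2.1
ee_pos: [0.5806, -0.0504, 0.351]
orientation: [3.141, 0.001, -0.336]
force: [0.9, 0.5, -0.4]
finger_gap: 0.0854
finger_force: 0.0
```

Call:
play_rows(
  series=[
    [[0,0,0,1],[0,0,0,1],[0,0,0,1],[0,0,0,1],[0,0,0,1],[0,0,0,1],[0,0,0,1],[0,0,0,1],[0,0,0,1],[0,0,0,1],[0,0,0,1],[0,0,0,1],[0,0,0,1],[0,0,0,1],[0,0,0,0.15],[0,0,0,0],[0,0,0,0]],
  ],
)

```text
time: 3.8
ee_pos: [0.5802, -0.0489, 0.3511]
orientation: [3.141, 0.0, -1.569]
force: [0.2, 0.4, 0.4]
finger_gap: 0.085
finger_force: 0.0
```

```bash
python3 - <<'E'
from h import *
s=sense();print(s['ee_pos'],s['orientation'],s['force'])
im=get_image("wrist");cv2.imwrite("pics/w1.png",im);np.save("w1.npy",np.r_[s['ee_pos'],s['orientation']])
cv2.imwrite("pics/w1z.png",cv2.resize(im,(768,576),interpolation=cv2.INTER_CUBIC))
E
```

```text
[ 0.58016692 -0.04894409  0.35112185] [ 3.14116691e+00  1.94020899e-05 -1.56941343e+00] [0.16155524 0.40275673 0.42711622]
```

View pics/w1z.png

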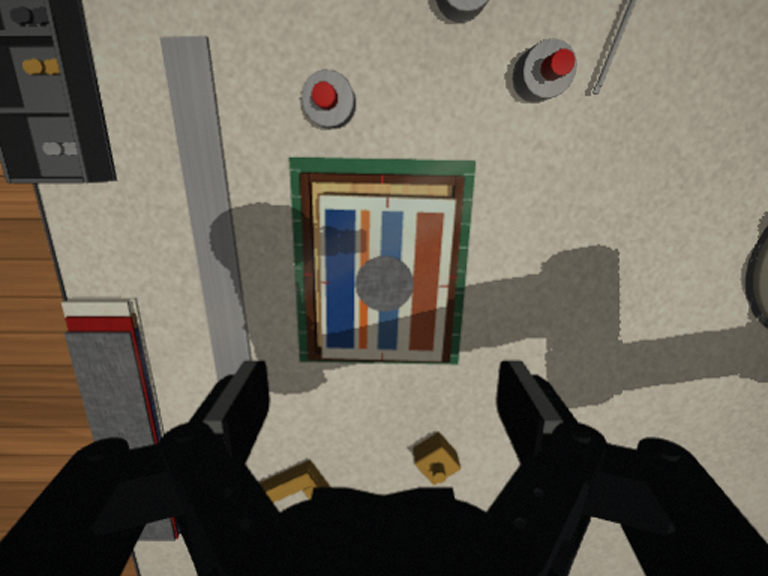

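The wrist view (1.5x zoom) shows the green mat with corners at about (290,158), (475,161), (459,362) and (300,362). The white panel face spans (317,195)–(456,360), and the grey pad is at (384,283). Image-left is the far side and image-up is the right-hand end.

```bash
cat >> h.py <<'E'
def rectfit(P,it=3):
    "robust centre, axes angle of rectangle from world contour points, via line fits of 4 sides"
    (c,sz,a)=cv2.minAreaRect(P.astype(np.float32)); B=cv2.boxPoints((c,sz,a)); L=[]
    for i in range(4):
        p,q=B[i],B[(i+1)%4];d=(q-p)/np.linalg.norm(q-p);n=np.array([-d[1],d[0]])
        t=(P-p)@d/np.linalg.norm(q-p);e=(P-p)@n
        k=P[(abs(e)<.006)&(t>.08)&(t<.92)]
        v=cv2.fitLine(k.astype(np.float32),cv2.DIST_HUBER,0,1e-4,1e-4).ravel();L.append((v[:2],v[2:]))
    X=[]
    for i in range(4):
        (d,p),(e,q)=L[i],L[(i+1)%4];t=np.linalg.solve(np.c_[d,-e],q-p);X.append(p+t[0]*d)
    X=np.array(X); ang=[(np.degrees(np.arctan2(l[0][1],l[0][0]))+45)%90-45 for l in L]
    return X.mean(0),ang,X
def panelmask(im,c,ctr):
    "face of panel: bright/colourful incl stripes -> fill holes of the contour at white border"
    h=hsv(im); w=cv2.inRange(h,(0,0,120),(179,60,255))
    return w
def look(s,im):
    c=cam('wrist',s); 
    g=cv2.morphologyEx(green(im),cv2.MORPH_CLOSE,np.ones((3,3)))
    cn=max(cv2.findContours(g,0,1)[0],key=cv2.contourArea)[:,0]
    return rectfit(plane(c,cn,.003)[:,:2])
E
python3 - <<'E'
from h import *
im=cv2.imread("pics/w1.png");v=np.load("w1.npy");s=dict(ee_pos=v[:3],orientation=v[3:])
C,a,X=look(s,im);print(C,a);print(X.round(4).tolist(),[np.linalg.norm(X[i]-X[i-1]).round(4) for i in range(4)])
h=hsv(im)
# profiles across rows/cols through panel
for r in(150,200): print(r,[tuple(h[r,x]) for x in range(196,222)],'|',[tuple(h[r,x]) for x in range(288,316)])
for x in (235,): print([tuple(h[y,x]) for y in range(104,136)],'|',[tuple(h[y,x]) for y in range(225,245)])
c=cam('wrist',s)
k=[(213.5,98)]
for p,ss in blobs(red(im)): print(p,ss[4],plane(c,p,.066).round(4))
E
```

```text
Traceback (most recent call last):
  File "h.py", line 49, in look
    return rectfit(plane(c,cn,.003)[:,:2])
  File "h.py", line 35, in rectfit
    v=cv2.fitLine(k.astype(np.float32),cv2.DIST_HUBER,0,1e-4,1e-4).ravel();L.append((v[:2],v[2:]))
      ~~~~~~~~~~~^^^^^^^^^^^^^^^^^^^^^^^^^^^^^^^^^^^^^^^^^^^^^^^^^
cv2.error: OpenCV(4.12.0) /io/opencv/modules/imgproc/src/linefit.cpp:50: error: (-215:Assertion failed) count > 0 in function 'fitLine2D_wods'
```

```bash
sed -i 's/(50,90,30),(90,255,255)/(50,70,12),(90,255,255)/; s/cn=max(cv2.findContours(g,0,1)\[0\],key=cv2.contourArea)\[:,0\]/cn=np.vstack([k for k in cv2.findContours(g,0,1)[0] if cv2.contourArea(k)>15])[:,0]/' h.py
python3 - <<'E'
from h import *
im=cv2.imread("pics/w1.png");v=np.load("w1.npy");s=dict(ee_pos=v[:3],orientation=v[3:])
g=green(im);print([(p.tolist(),x.tolist()) for p,x in blobs(g,15)])
h=hsv(im).astype(int)
for r in(150,200): print(r,[h[r,x].tolist() for x in range(196,222)],'|',[h[r,x].tolist() for x in range(288,316)])
for x in (235,): print([h[y,x].tolist() for y in range(104,136)],'|',[h[y,x].tolist() for y in range(225,245)])
c=cam('wrist',s)
for p,ss in blobs(red(im)): print(p,ss[4],plane(c,p,.066).round(4))
C,a,X=look(s,im);print(C,a);print(X.round(4).tolist(),[np.linalg.norm(X[i]-X[i-1]).round(4) for i in range(4)])
E
```

```text
[([236.0, 113.4], [193, 105, 108, 42, 1164]), ([310.7, 118.0], [300, 108, 17, 24, 175]), ([310.1, 149.2], [307, 134, 7, 31, 156]), ([198.7, 168.2], [195, 148, 8, 45, 207]), ([307.4, 179.5], [304, 166, 8, 29, 143]), ([201.0, 214.5], [198, 194, 7, 41, 186]), ([304.1, 218.4], [299, 196, 10, 46, 229]), ([202.1, 238.1], [200, 236, 6, 5, 26])]
150 [[70, 125, 47], [70, 130, 45], [70, 127, 46], [71, 119, 47], [70, 125, 45], [35, 90, 34], [9, 165, 37], [10, 163, 36], [10, 161, 38], [10, 172, 40], [9, 155, 33], [9, 143, 25], [16, 145, 51], [16, 128, 100], [18, 123, 133], [18, 122, 127], [17, 127, 124], [26, 42, 162], [35, 27, 169], [30, 26, 158], [96, 22, 117], [107, 145, 88], [108, 173, 84], [108, 171, 85], [109, 167, 84], [108, 172, 92]] | [[10, 147, 132], [9, 143, 130], [9, 143, 127], [9, 144, 129], [9, 147, 127], [9, 148, 126], [9, 149, 125], [18, 58, 153], [36, 27, 177], [42, 25, 183], [42, 28, 185], [43, 29, 185], [41, 26, 184], [37, 29, 182], [21, 56, 127], [11, 137, 78], [10, 141, 74], [11, 146, 75], [10, 151, 83], [42, 84, 76], [68, 108, 85], [68, 108, 87], [68, 108, 85], [68, 92, 97]
[... 1594 characters left out ...]
, [23, 102, 30], [45, 52, 59], [27, 30, 92], [21, 39, 139], [22, 37, 173]]
[374.8  41. ] 209 [[ 0.4086 -0.2138  0.066 ]]
[215.5  62.7] 200 [[ 0.6389 -0.1847  0.066 ]]
[ 65.9 215.6] 351 [[0.9129 0.06   0.066 ]]Traceback (most recent call last):
  File "<stdin>", line 9, in <module>
  File "h.py", line 49, in look
    return rectfit(plane(c,cn,.003)[:,:2])
  File "h.py", line 35, in rectfit
    v=cv2.fitLine(k.astype(np.float32),cv2.DIST_HUBER,0,1e-4,1e-4).ravel();L.append((v[:2],v[2:]))
      ~~~~~~~~~~~^^^^^^^^^^^^^^^^^^^^^^^^^^^^^^^^^^^^^^^^^^^^^^^^^
cv2.error: OpenCV(4.12.0) /io/opencv/modules/imgproc/src/linefit.cpp:50: error: (-215:Assertion failed) count > 0 in function 'fitLine2D_wods'
```

```bash
cat >> h.py <<'E'
def line(P):
    v=cv2.fitLine(P.astype(np.float32),cv2.DIST_HUBER,0,1e-4,1e-4).ravel();return v[:2],v[2:]
def deg(d): return (np.degrees(np.arctan2(d[1],d[0]))+45)%90-45
def at(l,o):  # signed offset of line l from point o, with normal n
    n=np.array([-l[0][1],l[0][0]]); n*=np.sign(n[np.argmax(abs(n))]); return (l[1]-o)@n
E
python3 - <<'E'
from h import *
im=cv2.imread("pics/w1.png");v=np.load("w1.npy");s=dict(ee_pos=v[:3],orientation=v[3:]);c=cam('wrist',s)
h=hsv(im).astype(int);g=green(im)>0;g[:100]=0;g[244:]=0;g[:,:185]=0;g[:,325:]=0
L=[];Rr=[];T=[]
for y in range(118,232):
    x=np.where(g[y])[0]
    a=x[x<225];b=x[x>285]
    if len(a): L.append((a[0]-.5,y))
    if len(b): Rr.append((b[-1]+.5,y))
for x in range(203,308):
    y=np.where(g[:,x])[0]
    if len(y): T.append((x,y[0]-.5))
o=np.array([.58,.015])
for n,P in(("far",L),("near",Rr),("right",T)):
    l=line(plane(c,P,.003)[:,:2]);print(n,len(P),deg(l[0]),at(l,o))
# panel face: white rows; per row left/right edges from whiteness
w=(h[...,1]<52)&(h[...,2]>100)
# in shadow V lower; saturation<50 
L=[];Rr=[];T=[];B=[]
for y in range(140,232):
    for x in range(205,225):
        if h[y,x,1]<75 and h[y,x-1,1]>=75 and h[y,x,0]>15: L.append((x-.5,y));break
    for x in range(306,288,-1):
        if h[y,x,1]<52 and h[y,x+1,1]>=52: Rr.append((x+.5,y));break
for x in range(216,298):
    for y in range(124,136):
        if h[y,x,1]<63 and h[y-1,x,1]>=63: T.append((x,y-.5));break
    for y in range(246,230,-1):
        if h[y,x,1]<50 and h[y,x,2]>85 and h[y+1,x,1]>=50: B.append((x,y+.5));break
for n,P in(("far",L),("near",Rr),("right",T),("left",B)):
    l=line(plane(c,P,.049)[:,:2]);print('panel',n,len(P),deg(l[0]),at(l,o))
E
```

```text
far 112 -0.85006714 0.11232268587337062
near 110 -1.0320435 -0.10546755573189799
right 105 -1.0816574 -0.13881675479916342
panel far 90 -2.68161 0.07347883235396102
panel near 90 -2.1560974 -0.07546035290038167
panel right 81 -1.6226501 -0.10011362474879337
panel left 73 -1.8475075 0.0988299192104104
```

The frame centre is about (0.583, 0.0105) with yaw about -1°, and the panel sits about 4 mm to the near left. I'll push with the open fingers so there are two contact points and the panel stays square. Going down off the left-hand end.

Call:
play_rows(
  series=[
    [[0,0,0,0.21],[-0.933,0,0.7,0],[-0.933,0,0.7,0],[-0.933,0,0.7,0],[-0.933,0,0.7,0],[-0.933,0,0.7,0],[-0.933,-0.07,0.7,0],[-0.933,0,0.7,0],[0,0,1,0],[0,0,1,0],[0,0,1,0],[0,0,1,0],[0,0,1,0],[0,0,0.7,0],[0,0,0.3,0],[0,0,0,0],[0,0,0,0]],
  ],
)

```text
time: 5.55
ee_pos: [0.5868, 0.1473, 0.0253]
orientation: [-3.14, 0.001, -1.589]
force: [0.5, 1.1, -0.2]
finger_gap: 0.0852
finger_force: 0.0
```

```bash
python3 - <<'E'
from h import *
s=sense();print(s)
im=get_image("wrist")[150:384,100:410]
cv2.imwrite("pics/w2z.png",cv2.resize(im,None,fx=2,fy=2,interpolation=cv2.INTER_CUBIC))
E
```

```text
{'time': 5.55, 'joint_pos': array([ 5.13394207e-01,  5.64509788e-01, -2.78363741e-01,  5.76364540e-04,
       -7.26042368e-01, -5.31642879e-01]), 'joint_vel': array([ 4.92323349e-04, -1.69396751e-02,  6.54500572e-03, -1.14352003e-03,
        1.71576245e-03, -7.28081939e-05]), 'joint_efforts': array([-2.99656950e-02, -4.15028393e+01,  1.30638483e+01,  2.90213026e+00,
       -1.80657988e-02, -6.73559698e-04]), 'ee_pos': array([0.58680157, 0.14727181, 0.02531997]), 'orientation': array([-3.13977744e+00,  6.22702447e-04, -1.58861378e+00]), 'force': array([ 0.48255427,  1.05574789, -0.22778863]), 'ft_torque': array([ 0.00861378, -0.00496966, -0.00957289]), 'finger_force': 0.0, 'finger_gap': 0.08515698401818705}
```

View pics/w2z.png

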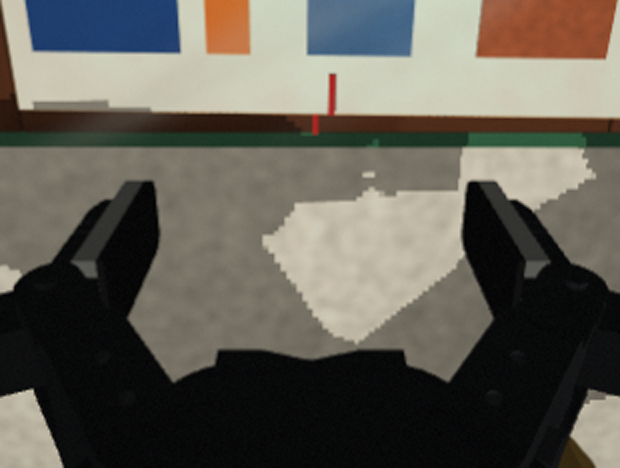

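The wrist crop shows both fingers beyond the left end, straddling the red ticks (panel tick at (332,95), frame tick at (316,125)). Ready to push right.

Call:
play_rows(
  series=[
    [[0.4,0,0,0],[0.1,0,0,0],[0.07,0,0,0],[0.07,0,0,0],[0.07,0,0,0],[0.07,0,0,0],[0,0,0,0]],
  ],
)

```text
time: 6.3
ee_pos: [0.5858, 0.1239, 0.0246]
orientation: [-3.141, 0.001, -1.589]
force: [0.0, 2.8, 1.2]
finger_gap: 0.0855
finger_force: 1.3
```

Call:
play_rows(
  series=[
    [[0.05,0,0,0],[0.05,0,0,0],[0.05,0,0,0]],
  ],
)

```text
time: 6.6
ee_pos: [0.5857, 0.1193, 0.0245]
orientation: [-3.141, 0.0, -1.588]
force: [-1.1, 3.7, 1.3]
finger_gap: 0.0853
finger_force: 2.1
```

Call:
play_rows(
  series=[
    [[0.04,0,0,0],[0.04,0,0,0],[0.03,0,0,0]],
  ],
)

```text
time: 6.9
ee_pos: [0.5858, 0.1158, 0.0245]
orientation: [-3.141, 0.0, -1.589]
force: [-0.8, 3.4, 2.2]
finger_gap: 0.0853
finger_force: 2.1
```

Call:
play_rows(
  series=[
    [[0.03,0,0,0],[0,0,0,0]],
  ],
)

```text
time: 7.1
ee_pos: [0.5857, 0.1148, 0.0245]
orientation: [-3.141, 0.0, -1.589]
force: [0.4, 3.7, 2.3]
finger_gap: 0.0854
finger_force: 1.8
```

Call:
play_rows(
  series=[
    [[0.03,0,0,0],[0,0,0,0]],
  ],
)

```text
time: 7.3
ee_pos: [0.5856, 0.1139, 0.0245]
orientation: [-3.141, 0.0, -1.589]
force: [1.1, 4.1, 1.6]
finger_gap: 0.0853
finger_force: 1.9
```

Call:
play_rows(
  series=[
    [[0.025,0,0,0],[0,0,0,0]],
  ],
)

```text
time: 7.5
ee_pos: [0.5856, 0.1132, 0.0245]
orientation: [-3.141, 0.0, -1.589]
force: [0.2, 3.6, 3.1]
finger_gap: 0.0856
finger_force: 2.1
```

Call:
play_rows(
  series=[
    [[0.017,0,0,0],[0,0,0,0]],
  ],
)

```text
time: 7.7
ee_pos: [0.5855, 0.1129, 0.0245]
orientation: [-3.141, 0.0, -1.589]
force: [0.8, 5.8, 3.3]
finger_gap: 0.0855
finger_force: 2.6
```

Call:
play_rows(
  series=[
    [[0.01,0,0,0],[0,0,0,0]],
  ],
)

```text
time: 7.9
ee_pos: [0.5856, 0.1129, 0.0245]
orientation: [-3.141, 0.001, -1.589]
force: [0.4, 6.0, 3.0]
finger_gap: 0.0856
finger_force: 3.0
```

Call:
play_rows(
  series=[
    [[0.01,0,0,0],[0,0,0,0]],
  ],
)

```text
time: 8.1
ee_pos: [0.5856, 0.1129, 0.0245]
orientation: [-3.141, 0.001, -1.589]
force: [1.1, 7.4, 3.5]
finger_gap: 0.0851
finger_force: 3.5
```

Right-hand wall felt at TCP y=0.1129. Now over to the right-hand end to push left.

Call:
play_rows(
  series=[
    [[-0.4,0,0,0],[0,0,-1,0],[0,0,-1,0],[0.96,0,0,0],[0.96,0,0,0],[0.96,0,0,0],[0.96,0,0,0],[0.96,0,0,0],[0.96,0,0,0],[0.96,0,0,0],[0.96,0,0,0],[0.96,0,0,0],[0,0,0,0],[0,0,0.9,0],[0,0,0.8,0],[0,0,0.3,0],[0,0,0,0]],
  ],
)

```text
time: 9.8
ee_pos: [0.579, -0.1348, 0.0224]
orientation: [3.136, -0.0, -1.589]
force: [-0.8, 0.1, 0.8]
finger_gap: 0.0857
finger_force: 0.0
```

Call:
play_rows(
  series=[
    [[-0.4,0,0,0],[-0.1,0,0,0],[-0.07,0,0,0],[-0.07,0,0,0],[-0.07,0,0,0],[-0.07,0,0,0],[-0.07,0,0,0],[0,0,0,0]],
  ],
)

```text
time: 10.6
ee_pos: [0.5812, -0.1095, 0.0243]
orientation: [3.142, 0.0, -1.589]
force: [-0.3, 0.2, -0.5]
finger_gap: 0.0857
finger_force: 0.0
```

Call:
play_rows(
  series=[
    [[-0.06,0,0,0],[-0.06,0,0,0],[-0.06,0,0,0],[-0.06,0,0,0],[-0.06,0,0,0],[-0.06,0,0,0],[-0.06,0,0,0]],
  ],
)

```text
time: 11.3
ee_pos: [0.5814, -0.0969, 0.0243]
orientation: [3.141, -0.0, -1.589]
force: [0.0, -3.4, -0.4]
finger_gap: 0.0851
finger_force: 1.6
```

Call:
play_rows(
  series=[
    [[-0.04,0,0,0],[-0.03,0,0,0],[0,0,0,0]],
  ],
)

```text
time: 11.6
ee_pos: [0.5815, -0.0947, 0.0243]
orientation: [3.141, 0.0, -1.589]
force: [-0.8, -1.9, -0.8]
finger_gap: 0.0849
finger_force: 0.9
```

Call:
play_rows(
  series=[
    [[-0.02,0,0,0],[0,0,0,0]],
  ],
)

```text
time: 11.8
ee_pos: [0.5815, -0.0942, 0.0243]
orientation: [3.141, 0.0, -1.589]
force: [0.4, -2.2, 0.6]
finger_gap: 0.0855
finger_force: 1.1
```

Call:
play_rows(
  series=[
    [[-0.025,0,0,0],[0,0,0,0]],
  ],
)

```text
time: 12.0
ee_pos: [0.5815, -0.0936, 0.0243]
orientation: [3.142, 0.0, -1.589]
force: [0.2, -1.3, -0.0]
finger_gap: 0.0856
finger_force: 1.3
```

Call:
play_rows(
  series=[
    [[-0.025,0,0,0],[0,0,0,0]],
  ],
)

```text
time: 12.2
ee_pos: [0.5815, -0.0929, 0.0243]
orientation: [3.141, -0.0, -1.589]
force: [0.2, -3.1, -0.7]
finger_gap: 0.0852
finger_force: 1.8
```

Call:
play_rows(
  series=[
    [[-0.02,0,0,0],[0,0,0,0]],
  ],
)

```text
time: 12.4
ee_pos: [0.5815, -0.0929, 0.0243]
orientation: [3.141, -0.001, -1.589]
force: [0.2, -6.4, -1.9]
finger_gap: 0.0855
finger_force: 3.1
```

Call:
play_rows(
  series=[
    [[-0.012,0,0,0],[0,0,0,0]],
  ],
)

```text
time: 12.6
ee_pos: [0.5815, -0.0929, 0.0243]
orientation: [3.141, -0.001, -1.589]
force: [0.1, -8.0, -0.7]
finger_gap: 0.0853
finger_force: 3.8
```

Left-hand wall felt at TCP y=-0.0929, so the y centre is 0.0100. When centred, the left-side contact should come at TCP y=0.1209. Now I'll turn and go to the near side.

Call:
play_rows(
  series=[
    [[0.4,0,0,0],[0,0,-1,-1],[0,0,-1,-1],[0,0,0,-1],[0,0,0,-1],[0,0,0,-1],[0,0,0,-1],[0,0,0,-1],[0,0,0,-1],[0,0,0,-1],[0,0,0,-1],[0,0,0,-1],[0,0,0,-1],[0,0,0,-1],[0,0,0,-1],[0,0,0,-1],[0,0,0,-1],[0,0,0,-1],[0,0,0,-1]],
  ],
)

```text
time: 14.5
ee_pos: [0.5816, -0.1036, 0.0844]
orientation: [-3.141, -0.001, -0.015]
force: [-0.3, 0.9, 0.6]
finger_gap: 0.0855
finger_force: 0.0
```

Call:
play_rows(
  series=[
    [[-0.77,-0.77,0,0],[-0.77,-0.77,0,0],[-0.77,-0.77,0,0],[-0.77,-0.77,0,0],[-0.77,-0.77,0,0],[0,0,0,0],[0,0,0,0]],
  ],
)

```text
time: 15.2
ee_pos: [0.4683, 0.0145, 0.0849]
orientation: [-3.141, -0.002, -0.016]
force: [-0.3, 0.1, -0.4]
finger_gap: 0.0855
finger_force: 0.0
```

Call:
play_rows(
  series=[
    [[0,0,1,0],[0,0,0.8,0],[0,0,0.2,0],[0.3,0,0,0],[0.2,0,0,0],[0.07,0,0,0],[0.07,0,0,0],[0.07,0,0,0],[0.07,0,0,0],[0.07,0,0,0],[0,0,0,0]],
  ],
)

```text
time: 16.3
ee_pos: [0.4936, 0.0133, 0.0244]
orientation: [3.142, -0.0, -0.018]
force: [-0.1, 0.8, 0.6]
finger_gap: 0.0853
finger_force: 0.0
```

Call:
play_rows(
  series=[
    [[0.06,0,0,0],[0.06,0,0,0],[0.06,0,0,0],[0.05,0,0,0],[0,0,0,0]],
  ],
)

```text
time: 16.8
ee_pos: [0.5002, 0.0129, 0.0239]
orientation: [3.141, 0.001, -0.018]
force: [-3.1, -0.6, -1.6]
finger_gap: 0.0851
finger_force: 1.3
```

Call:
play_rows(
  series=[
    [[0.03,0,0,0],[0,0,0,0]],
  ],
)

```text
time: 17.0
ee_pos: [0.5011, 0.0129, 0.024]
orientation: [3.141, 0.001, -0.018]
force: [-2.9, -0.4, -1.4]
finger_gap: 0.0852
finger_force: 1.4
```

Call:
play_rows(
  series=[
    [[0.05,0,0,0],[0.04,0,0,0],[0,0,0,0]],
  ],
)

```text
time: 17.3
ee_pos: [0.5043, 0.0131, 0.0243]
orientation: [-3.142, -0.0, -0.018]
force: [-2.0, -0.2, -2.0]
finger_gap: 0.0853
finger_force: 1.2
```

Call:
play_rows(
  series=[
    [[0.025,0,0,0],[0,0,0,0]],
  ],
)

```text
time: 17.5
ee_pos: [0.505, 0.0131, 0.0244]
orientation: [-3.141, -0.0, -0.018]
force: [-2.8, -0.9, -0.9]
finger_gap: 0.0852
finger_force: 1.2
```

Call:
play_rows(
  series=[
    [[0.02,0,0,0],[0,0,0,0]],
  ],
)

```text
time: 17.7
ee_pos: [0.5051, 0.0131, 0.0243]
orientation: [-3.142, 0.0, -0.018]
force: [-4.0, 0.3, 0.0]
finger_gap: 0.0857
finger_force: 1.9
```

Call:
play_rows(
  series=[
    [[0.012,0,0,0],[0,0,0,0]],
  ],
)

```text
time: 17.9
ee_pos: [0.5051, 0.0131, 0.0243]
orientation: [3.142, 0.001, -0.018]
force: [-4.8, 0.8, 1.3]
finger_gap: 0.0854
finger_force: 2.5
```

Call:
play_rows(
  series=[
    [[0.012,0,0,0],[0,0,0,0]],
  ],
)

```text
time: 18.1
ee_pos: [0.5051, 0.0131, 0.0244]
orientation: [3.141, 0.002, -0.018]
force: [-6.7, 1.6, 2.4]
finger_gap: 0.0855
finger_force: 3.0
```

Call:
play_rows(
  series=[
    [[-0.4,0,0,0],[0,0,-1,0],[0,0,-1,0],[0.86,0,0,0],[0.86,0,0,0],[0.86,0,0,0],[0.86,0,0,0],[0.86,0,0,0],[0.86,0,0,0],[0.86,0,0,0],[0.86,0,0,0],[0,0,0,0],[0,0,0.9,0],[0,0,0.8,0],[0,0,0.3,0],[0,0,0,0]],
  ],
)

```text
time: 19.7
ee_pos: [0.6996, 0.0095, 0.0232]
orientation: [3.141, 0.002, -0.018]
force: [-0.6, 0.9, -0.0]
finger_gap: 0.0853
finger_force: 0.0
```

Call:
play_rows(
  series=[
    [[-0.3,0,0,0],[-0.1,0,0,0],[-0.07,0,0,0],[-0.07,0,0,0],[-0.07,0,0,0],[-0.07,0,0,0],[0,0,0,0]],
  ],
)

```text
time: 20.4
ee_pos: [0.6798, 0.0098, 0.0243]
orientation: [3.142, 0.0, -0.018]
force: [0.0, -0.2, 0.1]
finger_gap: 0.0851
finger_force: 0.0
```

Call:
play_rows(
  series=[
    [[-0.07,0,0,0],[-0.06,0,0,0],[-0.06,0,0,0],[-0.06,0,0,0],[-0.06,0,0,0],[-0.06,0,0,0],[-0.06,0,0,0],[-0.04,0,0,0],[0,0,0,0]],
  ],
)

```text
time: 21.3
ee_pos: [0.6656, 0.0102, 0.0244]
orientation: [-3.142, 0.0, -0.018]
force: [1.4, 0.4, -0.5]
finger_gap: 0.0856
finger_force: 0.9
```

Call:
play_rows(
  series=[
    [[-0.04,0,0,0],[-0.03,0,0,0],[0,0,0,0]],
  ],
)

```text
time: 21.6
ee_pos: [0.6638, 0.0102, 0.0244]
orientation: [-3.142, -0.0, -0.018]
force: [2.2, 0.1, -0.7]
finger_gap: 0.0852
finger_force: 1.2
```

Call:
play_rows(
  series=[
    [[-0.025,0,0,0],[0,0,0,0]],
  ],
)

```text
time: 21.8
ee_pos: [0.6631, 0.0102, 0.0244]
orientation: [-3.142, -0.0, -0.018]
force: [1.9, 0.3, -1.0]
finger_gap: 0.0853
finger_force: 1.3
```

Call:
play_rows(
  series=[
    [[-0.03,0,0,0],[0,0,0,0]],
  ],
)

```text
time: 22.0
ee_pos: [0.6622, 0.0102, 0.0244]
orientation: [-3.142, -0.0, -0.018]
force: [2.8, 0.8, 0.3]
finger_gap: 0.0854
finger_force: 1.3
```

Call:
play_rows(
  series=[
    [[-0.025,0,0,0],[0,0,0,0]],
  ],
)

```text
time: 22.2
ee_pos: [0.6614, 0.0102, 0.0244]
orientation: [-3.142, -0.0, -0.018]
force: [3.5, 0.1, -0.2]
finger_gap: 0.0855
finger_force: 1.4
```

Call:
play_rows(
  series=[
    [[-0.02,0,0,0],[0,0,0,0]],
  ],
)

```text
time: 22.4
ee_pos: [0.661, 0.0102, 0.0244]
orientation: [-3.142, -0.0, -0.018]
force: [3.2, 1.0, -0.7]
finger_gap: 0.0851
finger_force: 1.7
```

Call:
play_rows(
  series=[
    [[-0.015,0,0,0],[0,0,0,0]],
  ],
)

```text
time: 22.6
ee_pos: [0.661, 0.0102, 0.0244]
orientation: [-3.141, -0.001, -0.018]
force: [6.5, -0.3, -1.9]
finger_gap: 0.085
finger_force: 2.5
```

Call:
play_rows(
  series=[
    [[-0.012,0,0,0],[0,0,0,0]],
  ],
)

```text
time: 22.8
ee_pos: [0.661, 0.0103, 0.0244]
orientation: [-3.141, -0.002, -0.018]
force: [6.1, 0.5, -2.3]
finger_gap: 0.0859
finger_force: 2.9
```

Near wall felt at TCP x=0.6610, so the x centre is 0.5831. The near-side push target is TCP x=0.4971.

Call:
play_rows(
  series=[
    [[0.4,0,0,0],[0,0,-1,0],[0,0,-1,0],[-0.86,0,0,0],[-0.86,0,0,0],[-0.86,0,0,0],[-0.86,0,0,0],[-0.86,0,0,0],[-0.86,0,0,0],[-0.86,0,0,0],[-0.86,0,0,0],[0,0,0,0],[0,0,0.9,0],[0,0,0.8,0],[0,0,0.3,0],[0,0,0,0]],
  ],
)

```text
time: 24.4
ee_pos: [0.4643, 0.0132, 0.0231]
orientation: [3.14, 0.005, -0.018]
force: [0.8, -0.6, -0.4]
finger_gap: 0.0852
finger_force: 0.0
```

Call:
play_rows(
  series=[
    [[0.4,0,0,0],[0.1,0,0,0],[0.07,0,0,0],[0.07,0,0,0],[0,0,0,0]],
  ],
)

```text
time: 24.9
ee_pos: [0.4852, 0.0134, 0.0246]
orientation: [-3.141, -0.001, -0.018]
force: [0.0, -0.5, -0.2]
finger_gap: 0.0856
finger_force: 0.0
```

Target is 11.9 mm ahead.

Call:
play_rows(
  series=[
    [[0.06,0,0,0],[0.06,0,0,0],[0.06,0,0,0],[0.06,0,0,0],[0.05,0,0,0],[0.04,0,0,0],[0,0,0,0],[0,0,0,0]],
  ],
)

```text
time: 25.7
ee_pos: [0.4945, 0.013, 0.024]
orientation: [3.141, 0.001, -0.018]
force: [-1.8, -1.3, -1.8]
finger_gap: 0.0853
finger_force: 1.3
```

Call:
play_rows(
  series=[
    [[0.04,0,0,0],[0.03,0,0,0],[0,0,0,0],[0,0,0,0]],
  ],
)

```text
time: 26.1
ee_pos: [0.4968, 0.0132, 0.0243]
orientation: [-3.142, 0.0, -0.018]
force: [-3.0, -0.8, -1.3]
finger_gap: 0.0856
finger_force: 1.3
```

Call:
play_rows(
  series=[
    [[0.01,0,0,0],[0,0,0,0],[-0.4,0,0,0],[0,0,-1,0],[0,0,-1,0],[0.545,-0.78,0,0],[0.545,-0.78,0,0],[0.545,-0.78,0,0],[0.545,-0.78,0,0],[0.545,-0.78,0,0],[0.545,-0.78,0,0],[0,0,0,1],[0,0,0,1],[0,0,0,1],[0,0,0,1],[0,0,0,1],[0,0,0,1],[0,0,0,1],[0,0,0,1],[0,0,0,1]],
  ],
)

```text
time: 28.1
ee_pos: [0.5866, 0.1529, 0.0853]
orientation: [-3.138, -0.001, -0.807]
force: [0.0, -0.5, -0.3]
finger_gap: 0.0855
finger_force: 0.0
```

Call:
play_rows(
  series=[
    [[0,0,0,1],[0,0,0,1],[0,0,0,1],[0,0,0,1],[0,0,0,1],[0,0,0,1],[0,0,0,1],[0,0,0,1],[0,0,0,1],[0,0,0.9,0],[0,0,0.8,0],[0,0,0.3,0],[0,0,0,0]],
  ],
)

```text
time: 29.4
ee_pos: [0.5855, 0.1521, 0.0235]
orientation: [3.141, -0.001, -1.589]
force: [0.6, 0.2, -1.0]
finger_gap: 0.0858
finger_force: 0.0
```

Call:
play_rows(
  series=[
    [[0.4,0,0,0],[0.2,0,0,0],[0.07,0,0,0],[0.06,0,0,0],[0.06,0,0,0],[0.06,0,0,0],[0.05,0,0,0],[0.05,0,0,0],[0,0,0,0],[0,0,0,0]],
  ],
)

```text
time: 30.4
ee_pos: [0.5861, 0.1242, 0.0248]
orientation: [-3.139, 0.001, -1.588]
force: [0.4, 5.6, 2.7]
finger_gap: 0.0857
finger_force: 2.5
```

Call:
play_rows(
  series=[
    [[0.04,0,0,0],[0.03,0,0,0],[0.02,0,0,0],[0,0,0,0],[0,0,0,0]],
  ],
)

```text
time: 30.9
ee_pos: [0.5855, 0.1209, 0.0244]
orientation: [-3.141, 0.0, -1.589]
force: [0.6, 3.5, 2.1]
finger_gap: 0.0856
finger_force: 2.2
```

At target. Backing off and going up to check from the first viewing pose.

Call:
play_rows(
  series=[
    [[-0.4,0,0,0],[0,0,-1,0],[0,0,-1,0],[0.72,0,-1,0],[0.72,0,-1,0],[0.72,0,-1,0],[0.72,0,-1,0],[0.72,0,-1,0],[0.72,0,-1,0],[0.72,0,-1,0],[0.72,0,-1,0],[0.72,0,-0.9,0],[0,0,0,0],[0,0,0,0],[0,0,0,0]],
  ],
)

```text
time: 32.4
ee_pos: [0.5808, -0.0612, 0.3491]
orientation: [3.136, -0.0, -1.589]
force: [1.0, 0.9, -0.4]
finger_gap: 0.0856
finger_force: 0.0
```

```bash
cat > chk.py <<'E'
from h import *
s=sense();print(s['ee_pos'],s['orientation']);im=get_image("wrist");c=cam('wrist',s);cv2.imwrite("pics/w3.png",im)
cx=np.array([.5831,.0100]);yaw=-.0178
h=hsv(im).astype(int)
def fr(pts,z): # frame-local -> px
    M=R.from_euler('z',yaw).as_matrix(); return proj(c,np.c_[pts@M[:2,:2].T+cx,np.full(len(pts),z)])
# sample saturation profiles across each nominal panel-face edge (inward->outward), 0.25 mm
for n,e,d,half in(("far",(.075,0),(1,0),.085),("near",(-.075,0),(-1,0),.085),("left",(0,.1),(0,1),.062),("right",(0,-.1),(0,-1),.062)):
    e=np.array(e);d=np.array(d);t=np.array([-d[1],d[0]]);u=np.linspace(-.006,.006,49);off=[];tt=[]
    for k in np.linspace(-half,half,60):
        if abs(k)<.006: continue
        p=fr(e+k*t+u[:,None]*d,.049).astype(np.float32)
        q=cv2.remap(im,p[:,:1],p[:,1:],cv2.INTER_LINEAR)
        lum=q[:,0,0].astype(float)  # blue: white high, wood low
        a,b=lum[:8].mean(),lum[-8:].mean()
        if a-b<25: continue
        i=np.where(lum<(a+b)/2)[0][0];off.append(u[i]);tt.append(k)
    if len(off)>8:
        f=np.polyfit(tt,off,1);r=np.array(off)-np.polyval(f,tt)
        print(n,len(off),'off mm %.2f'%(np.median(off)*1e3),'slope deg %.2f'%np.degrees(f[0]),'sd %.2f'%(r.std()*1e3))
    else: print(n,len(off),'few')
h=hsv(im);g=(h[...,1]<45)&(h[...,2]<130)
p=fr(np.array([[0,0.]]),.051)[0];print('pad nominal px',p)
for q,ss in blobs(red(im)): print('red',q,ss[4],plane(c,q,.066).round(4))
E
python3 chk.py
```

```text
[ 0.58076173 -0.06121     0.34909847] [ 3.13643829e+00 -1.95068152e-04 -1.58909172e+00]
far 56 off mm 1.75 slope deg 0.01 sd 0.21
near 56 off mm -0.38 slope deg -0.30 sd 0.17
left 54 off mm 0.75 slope deg -0.05 sd 0.11
right 54 off mm -1.25 slope deg -0.10 sd 0.10
pad nominal px [253.79470324 193.29533147]
red [371.6  47.5] 198 [[ 0.4088 -0.2141  0.066 ]]
red [213.4  72.4] 200 [[ 0.639  -0.1848  0.066 ]]
red [ 67.5 225.7] 355 [[0.9133 0.0589 0.066 ]]
```

```bash
cat > chk2.py <<'E'
from h import *
import sys
s=sense();im=cv2.imread("pics/w3.png");c=cam('wrist',s)
cx=np.array([.5831,.0100]);yaw=-.0178;M=R.from_euler('z',yaw).as_matrix()[:2,:2]
def meas(hx,hy,z,ch,rng=.007,half=(.08,.06)):
    o={}
    for n,e,d,hf in(("far",(hx,0),(1,0),half[0]),("near",(-hx,0),(-1,0),half[0]),("left",(0,hy),(0,1),half[1]),("right",(0,-hy),(0,-1),half[1])):
        e=np.array(e);d=np.array(d);t=np.array([-d[1],d[0]]);u=np.linspace(-rng,rng,57);off=[];tt=[]
        for k in np.linspace(-hf,hf,60):
            if abs(k)<.006: continue
            p=proj(c,np.c_[(e+k*t+u[:,None]*d)@M.T+cx,np.full(57,z)]).astype(np.float32)
            q=cv2.remap(im,p[:,:1],p[:,1:],cv2.INTER_CUBIC)[:,0].astype(float)
            l=ch(q);a,b=l[:8].mean(),l[-8:].mean()
            if a-b<12: continue
            m=(a+b)/2;i=np.where((l[:-1]>=m)&(l[1:]<m))[0]
            if len(i): i=i[0];off.append(u[i]+(u[1]-u[0])*(l[i]-m)/(l[i]-l[i+1]));tt.append(k)
        if len(off)>8: f=np.polyfit(tt,off,1);o[n]=(len(off),round(np.median(off)*1e3,2),round(np.degrees(f[0]),2))
        else: o[n]=len(off)
    return o
print('panel',meas(.075,.1,.049,lambda q:q[:,0]))
print('wall outer top',meas(.093,.118,.030,lambda q:q[:,2]-q[:,1],.006))
print('mat',meas(.110,.135,.003,lambda q:-np.abs(q).mean(1)))
E
python3 chk2.py
```

```text
panel {'far': (56, np.float64(2.01), np.float64(-0.04)), 'near': (56, np.float64(-0.77), np.float64(-0.31)), 'left': (54, np.float64(0.8), np.float64(-0.16)), 'right': (54, np.float64(-1.48), np.float64(-0.06))}
wall outer top {'far': (56, np.float64(0.81), np.float64(-0.0)), 'near': (56, np.float64(-0.93), np.float64(-0.01)), 'left': 0, 'right': (54, np.float64(0.45), np.float64(-0.14))}
mat {'far': (55, np.float64(1.02), np.float64(0.03)), 'near': (56, np.float64(-0.81), np.float64(-0.12)), 'left': (54, np.float64(0.49), np.float64(-0.4)), 'right': (54, np.float64(-0.64), np.float64(-0.2))}
```

In the picture the panel sits within about 0.5 mm of the frame and mat centre both ways and is square, which agrees with the felt targets. Now I'll look over the chosen weight, near (0.495,-0.29).

Call:
play_rows(
  series=[
    [[0.79,0.34,0.41,0],[0.79,0.34,0.41,0],[0.79,0.34,0.41,0],[0.79,0.34,0.41,0],[0.79,0.34,0.41,0],[0.79,0.34,0.41,0],[0.79,0.34,0.41,0],[0.79,0.34,0.41,0],[0,0,0,0],[0,0,0,0],[0,0,0,0],[0,0,0,0]],
  ],
)

```text
time: 33.65
ee_pos: [0.4975, -0.2488, 0.2533]
orientation: [-3.141, -0.0, -1.587]
force: [-0.0, 0.2, -0.9]
finger_gap: 0.0854
finger_force: 0.0
```

```bash
python3 - <<'E'
from h import *
s=sense();print(s['ee_pos'],s['orientation'])
im=get_image("wrist");c=cam('wrist',s);cv2.imwrite("pics/w4.png",im)
for q,ss in blobs(red(im)): print('red',q,ss.tolist(),plane(c,q,.06).round(4))
E
```

```text
[ 0.49751331 -0.24881991  0.25330949] [-3.14088362e+00 -1.69800311e-04 -1.58744822e+00]
red [401.6  82.6] [384, 53, 35, 62, 833] [[ 0.3235 -0.3487  0.06  ]]
red [252.7 131.2] [246, 125, 16, 16, 156] [[ 0.5003 -0.2951  0.06  ]]
red [323.4 193.2] [315, 186, 17, 16, 210] [[ 0.4071 -0.2121  0.06  ]]
red [  7.6 340.5] [0, 337, 19, 8, 106] [[0.9125 0.0376 0.06  ]]
```

View pics/w4.png

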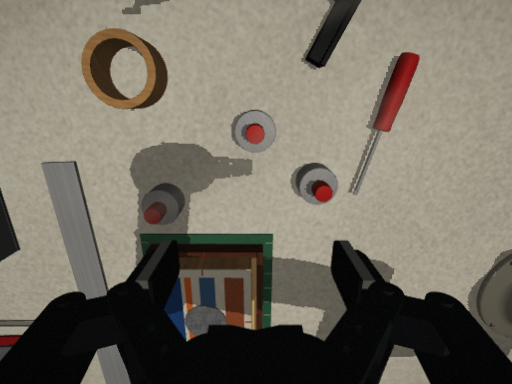

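The picture shows the chosen weight's knob at (254,133). The look-alikes are at (323,192) and (153,213), both farther left in y, and the panel is untouched. Descending on the chosen one.

Call:
play_rows(
  series=[
    [[0.5,-0.04,0.8,0],[0.5,0,0.8,0],[0.5,0,0.8,0],[0,0,1,0],[0,0,1,0],[0,0,1,0],[0,0,0.9,0],[0,0,0.6,0],[0,0,0.28,0],[0,0,0,0],[0,0,0,0]],
  ],
)

```text
time: 34.8
ee_pos: [0.4982, -0.2947, 0.0385]
orientation: [-3.14, -0.001, -1.588]
force: [-0.3, -1.0, 0.2]
finger_gap: 0.0853
finger_force: 0.0
```

Call:
play_rows(
  series=[
    [[0,0,0,0],[0,0,0,0],[0,0,0,0],[0,0,0,0],[0,0,0,0],[0,0,0,0],[0,0,0,0]],
  ],
  fingers=-1,
  newtons=50,
)

```text
time: 35.5
ee_pos: [0.4972, -0.2947, 0.0381]
orientation: [-3.142, -0.0, -1.589]
force: [-1.4, 0.3, 5.5]
finger_gap: 0.0224
finger_force: 49.1
```

Call:
play_rows(
  series=[
    [[0,0,-0.1,0],[0,0,-0.3,0],[0,0,-0.7,0],[0,0,-1,0],[0,0,-1,0],[0,0,-0.3,0],[0,0,0,0],[0,0,0,0]],
  ],
)

```text
time: 36.3
ee_pos: [0.4956, -0.2938, 0.1373]
orientation: [3.138, 0.002, -1.59]
force: [-0.4, 0.7, -9.6]
finger_gap: 0.0221
finger_force: 50.1
```

```bash
python3 - <<'E'
from h import *
s=sense();print(s['ee_pos'],s['orientation'],s['force'],s['ft_torque'],s['finger_gap'])
a=get_image("side")[180:290,200:340];b=get_image("wrist")[100:384,120:400]
a=cv2.resize(a,(500,393),interpolation=cv2.INTER_CUBIC);b=cv2.resize(b,(290,294))
o=np.zeros((393,790,3),np.uint8);o[:,:500]=a;o[:294,500:]=b
cv2.imwrite("pics/g1.png",o)
E
```

```text
[ 0.49561943 -0.29383457  0.13732291] [ 3.13768868e+00  2.27760576e-03 -1.58989928e+00] [-0.43167328  0.65349051 -9.56572895] [-0.04775673  0.05000876  0.00394198] 0.022111477455118624
```

View pics/g1.png

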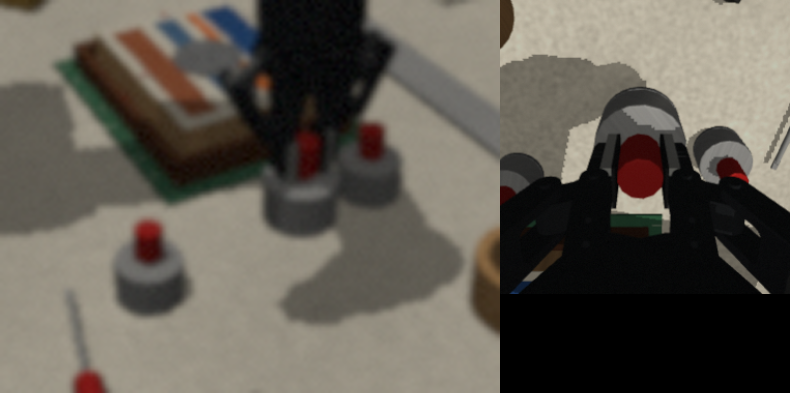

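The weight hangs upright in the fingers, the knob is held centrally, and the look-alikes and the panel are undisturbed. Carrying it over the pad.

Call:
play_rows(
  series=[
    [[-0.4,-0.11,0,0],[-0.8,-0.21,0,0],[-0.85,-0.23,0,0],[-0.85,-0.23,0,0],[-0.85,-0.23,0,0],[-0.85,-0.23,0,0],[-0.85,-0.23,0,0],[-0.85,-0.23,0,0],[-0.85,-0.23,0,0],[-0.85,-0.23,0,0],[-0.85,-0.23,0,0],[-0.85,-0.23,0,0],[-0.6,-0.16,0,0],[-0.28,0.02,0,0],[0,0,0,0],[0,0,0,0],[0,0,0,0]],
  ],
)

```text
time: 38.1
ee_pos: [0.5853, 0.0202, 0.1394]
orientation: [3.141, -0.0, -1.59]
force: [-0.8, -0.5, -8.6]
finger_gap: 0.0225
finger_force: 49.9
```

Call:
play_rows(
  series=[
    [[0,0,0,0],[0,0,0,0]],
  ],
)

```text
time: 38.3
ee_pos: [0.5857, 0.0204, 0.1396]
orientation: [3.142, -0.0, -1.59]
force: [-0.3, 0.1, -9.0]
finger_gap: 0.0226
finger_force: 49.9
```

Call:
play_rows(
  series=[
    [[0.2,0.04,0,0],[0.15,0.04,0,0],[0,0,0.5,0],[0,0,0.5,0],[0,0,0.3,0],[0,0,0.15,0],[0,0,0,0],[0,0,0,0]],
  ],
)

```text
time: 39.1
ee_pos: [0.5838, 0.0108, 0.0966]
orientation: [-3.14, 0.0, -1.589]
force: [-0.4, 0.3, -7.8]
finger_gap: 0.0225
finger_force: 49.8
```

Call:
play_rows(
  series=[
    [[0,0,0.04,0],[0,0,0,0]],
  ],
)

```text
time: 39.3
ee_pos: [0.5834, 0.0108, 0.0952]
orientation: [-3.141, 0.0, -1.589]
force: [-0.0, 1.6, -8.3]
finger_gap: 0.0227
finger_force: 49.8
```

Call:
play_rows(
  series=[
    [[0,0,0.05,0],[0,0,0.05,0],[0,0,0.03,0],[0,0,0,0],[0,0,0,0]],
  ],
)

```text
time: 39.8
ee_pos: [0.5832, 0.0107, 0.0909]
orientation: [3.142, -0.0, -1.589]
force: [-0.1, 0.6, -9.0]
finger_gap: 0.0227
finger_force: 49.8
```

Call:
play_rows(
  series=[
    [[0,0,0.03,0],[0,0,0,0]],
  ],
)

```text
time: 40.0
ee_pos: [0.5831, 0.0107, 0.0899]
orientation: [3.141, 0.0, -1.589]
force: [-0.1, -1.1, -8.8]
finger_gap: 0.0226
finger_force: 49.8
```

Call:
play_rows(
  series=[
    [[0,0,0.02,0],[0,0,0,0]],
  ],
)

```text
time: 40.2
ee_pos: [0.5831, 0.0107, 0.0893]
orientation: [3.141, -0.0, -1.589]
force: [-0.9, -0.1, -8.4]
finger_gap: 0.0227
finger_force: 49.8
```

Call:
play_rows(
  series=[
    [[0,0,0.015,0],[0,0,0,0]],
  ],
)

```text
time: 40.4
ee_pos: [0.5832, 0.0107, 0.0892]
orientation: [-3.141, -0.0, -1.589]
force: [-0.8, 1.4, -6.3]
finger_gap: 0.0222
finger_force: 50.2
```

Call:
play_rows(
  series=[
    [[0,0,0.015,0],[0,0,0,0]],
  ],
)

```text
time: 40.6
ee_pos: [0.5832, 0.0107, 0.0891]
orientation: [-3.141, -0.0, -1.589]
force: [-1.3, 0.3, -2.9]
finger_gap: 0.0227
finger_force: 50.3
```

Call:
play_rows(
  series=[
    [[0,0,0.01,0],[0,0,0,0]],
  ],
)

```text
time: 40.8
ee_pos: [0.5833, 0.0107, 0.0891]
orientation: [-3.141, -0.0, -1.589]
force: [-3.8, 0.4, 2.4]
finger_gap: 0.0222
finger_force: 50.8
```

Call:
play_rows(
  series=[
    [[0,0,0,0],[0,0,0,0],[0,0,0,0],[0,0,0,0],[0,0,0,0],[0,0,0,0]],
  ],
  fingers=0.5,
)

```text
time: 41.4
ee_pos: [0.5834, 0.0107, 0.0883]
orientation: [-3.141, 0.0, -1.589]
force: [1.0, -0.4, 0.3]
finger_gap: 0.064
finger_force: 0.0
```

Call:
play_rows(
  series=[
    [[0,0,-0.3,0],[0,0,-0.7,0],[0,0,-1,0],[0,0,-1,0],[0.5,0,-1,0],[0.7,0,-1,0],[0.7,0,-1,0],[0.4,0,-1,0],[0.2,0,-1,0],[0,0,-0.7,0],[0,0,0,0],[0,0,0,0],[0,0,0,0],[0,0,0,0]],
  ],
)

```text
time: 42.8
ee_pos: [0.5814, -0.0641, 0.3479]
orientation: [3.139, -0.0, -1.589]
force: [0.4, 0.0, 1.1]
finger_gap: 0.0639
finger_force: 0.0
```

```bash
python3 chk.py; python3 chk2.py; python3 - <<'E'
import cv2
im=cv2.imread("pics/w3.png")[60:300,130:400];cv2.imwrite("pics/w3z.png",cv2.resize(im,None,fx=2.2,fy=2.2))
E
```

```text
[ 0.58135529 -0.06409989  0.34792761] [ 3.13901367e+00 -2.29375248e-04 -1.58869088e+00]
far 56 off mm 1.75 slope deg 0.01 sd 0.20
near 56 off mm -0.25 slope deg -0.27 sd 0.16
left 54 off mm 1.00 slope deg -0.07 sd 0.07
right 54 off mm -1.25 slope deg -0.08 sd 0.15
pad nominal px [254.58459774 195.06734676]
red [372.4  48.5] 169 [[ 0.4095 -0.2155  0.066 ]]
red [214.5  74.5] 203 [[ 0.6388 -0.1847  0.066 ]]
red [254.1 210.9] 156 [[0.5844 0.0338 0.066 ]]
red [ 71.1 229.1] 419 [[0.9095 0.0627 0.066 ]]
panel {'far': (56, np.float64(1.94), np.float64(-0.02)), 'near': (56, np.float64(-0.67), np.float64(-0.29)), 'left': (54, np.float64(0.7), np.float64(-0.15)), 'right': (54, np.float64(-1.34), np.float64(-0.1))}
wall outer top {'far': (56, np.float64(0.71), np.float64(-0.01)), 'near': (56, np.float64(-0.81), np.float64(-0.0)), 'left': 0, 'right': (54, np.float64(0.82), np.float64(-0.06))}
mat {'far': (55, np.float64(0.96), np.float64(0.07)), 'near': (56, np.float64(-0.72), np.float64(-0.07)), 'left': (54, np.float64(0.59), np.float64(-0.16)), 'right': (54, np.float64(-0.36), np.float64(-0.1))}
```

View pics/w3z.png

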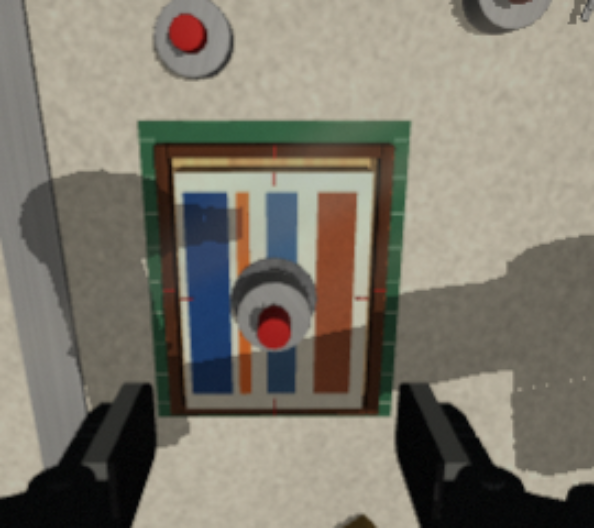

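The picture shows the panel evenly gapped and unmoved, with the weight upright on the pad (knob at (273,328) in the crop) and the fingers clear.

```bash
python3 -c "
from station import *
print(job_done())"
```

```text
the job is handed in; nothing more can be done
None
```

I centred the panel by touching all four walls lightly, set the red-knobbed steel weight on the felt pad, and handed the job in at about 43 s. The final camera check put the panel about 0.5 mm off the frame centre each way and square, but the hand-in returned no verdict.

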